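# Ready the sample-tube rack for carrying

### The job

Make the sample-tube rack ready to be carried: first press fully shut every flip cap that stands open on its tubes, then turn the winged thumbscrew clockwise until it seats, and after that back it off a quarter turn so that the plate does not strain the tubes. Finish there still gripping the thumbscrew and holding it still; do not let go of it. Leave the other things on the table where they are.

Things in the scene. Friction and masses are not known exactly. Their poses are not given: they have to be found in the camera images.
- rack: tube rack, fixed to the table: grey block 68 mm (x) by 236 mm (y), top 44 mm up, under an aluminium retaining plate (top 60 to 64 mm up) through which three tubes stand. Origin: centre of its underside. y runs along the row: thumbscrew at y = +82 mm, tubes at +10, -38 and -86 mm, all at x = 0; +x is the side of the cap hinges, away from the robot
- thumbscrew (a joint): rad; 0 = seated (hard stop), grows as it is backed off (counter-clockwise from above), stop at 3.6; starts at 2.0 to 3.1. Clockwise tightens. Stays where it is left (friction 0.06 N m); rises 1 mm per rad with the plate. At 0 the wing lies along the rack's x axis, at v it is turned by +v about vertical
- thumbscrew_grip (a point): point on the thumbscrew's upright axis at the height to grip, 111 to 115 mm above the table. The thumbscrew is a black upright wing 44 mm long, 12 mm thick, 33 mm tall on a thin steel stem; the point lies 11 mm below the wing's top, 22 mm above its lower edge, and the wing stands above all else on the rack once the caps are shut. x axis along the wing, y across it, z up
- cap_a (a joint): angle of the flip cap of tube a in rad: 0 = shut flat, grows as it opens upward (stop at 1.7). A stiff hinge (about 0.02 N m): it stays where it is left. Open caps start at about 0.9 to 1.4
- tube_a_top (a point): fixed point on the axis of tube a, level with the top face of its shut cap, 84 mm above the table; axes as the rack's. Clear tube 27 mm wide, fixed in the rack. Its white cap is a disc 30 mm wide, 4 mm thick; its hinge (along y) lies 16.5 mm to +x of this point and 4 mm below it; its thumb tab ends 36.5 mm from the hinge, on the -x side when shut
- cap_b (a joint): angle of the flip cap of tube b in rad: 0 = shut flat, grows as it opens upward (stop at 1.7). A stiff hinge (about 0.02 N m): it stays where it is left. Open caps start at about 0.9 to 1.4
- tube_b_top (a point): fixed point on the axis of tube b, level with the top face of its shut cap, 84 mm above the table; axes as the rack's. Clear tube 27 mm wide, fixed in the rack. Its white cap is a disc 30 mm wide, 4 mm thick; its hinge (along y) lies 16.5 mm to +x of this point and 4 mm below it; its thumb tab ends 36.5 mm from the hinge, on the -x side when shut
- cap_c (a joint): angle of the flip cap of tube c in rad: 0 = shut flat, grows as it opens upward (stop at 1.7). A stiff hinge (about 0.02 N m): it stays where it is left. Open caps start at about 0.9 to 1.4
- tube_c_top (a point): fixed point on the axis of tube c, level with the top face of its shut cap, 84 mm above the table; axes as the rack's. Clear tube 27 mm wide, fixed in the rack. Its white cap is a disc 30 mm wide, 4 mm thick; its hinge (along y) lies 16.5 mm to +x of this point and 4 mm below it; its thumb tab ends 36.5 mm from the hinge, on the -x side when shut
- dose_cup: bystander: small clear dose cup, 40 mm wide, 42 mm tall; loose, origin at the centre of its underside. Leave where it is
- spare_cap: bystander: loose white screw cap, 42 mm wide, 15 mm tall; loose, origin at the centre of its underside. Leave where it is
- strip: bystander: silver blister strip, 45 x 103 x 11 mm, lying flat; loose, origin at the centre of its underside. Leave where it is
- bottle: bystander: white tablet bottle, 60 mm wide, 105 mm tall; loose, origin at the centre of its underside. Leave where it is
- vial: bystander: orange pill vial with white cap, 47 mm wide, 118 mm tall; loose, origin at the centre of its underside. Leave where it is
- glass: bystander: straight tumbler, 69 mm wide, 189 mm tall; loose, origin at the centre of its underside. Leave where it is

How it is judged:
By the outcome, as a careful person would: the job done as asked, in the order asked, and still so for the second after the job is handed in, while the arm keeps its last pose, push and grip.
It also fails if it takes over 69 s, if anything falls off the work surface, if the arm or the gripper's body presses on something with over 40 N, if the wrist force passes 120 N, or if a joint passes its speed limit or range.

### The arm

A 6-joint arm with a two-finger parallel gripper is mounted at the origin on a cart in front of the work surface, level with it; the furniture and walls round the work are solid. World frame = base frame: x ahead of the robot, y to its left, z up, the work surface at z = 0. Lengths are in m, angles in degrees, forces in N, time in s.
With the tool pointing down it reaches from about 0.4 to 0.825 m from the base axis. Payload 7 kg.
Tool frame: the origin (TCP) lies between the finger pads; the fingertips stand ctrl.nose_length ahead of it and the grasp point (between the pads) lies 2 mm behind it (ctrl.nose_length is the distance from the TCP to the fingertips, in m); z points along the fingers, y is the line along which they close (so a half turn about z gives the same grasp; the last joint's range is limited). The gripper opens to 88 mm and grips with 3 to 60 N. Pads are 19 mm wide; open, the fingers measure 130 mm over their backs; the gripper's body (78 mm by 193 mm) begins 47 mm behind the grasp point.
Start: joints at [-53.05, 20.546, 0.682, 0, -70.136, -16.507], TCP at [0.236, -0.632, 0.244] pointing down, gripper open.
Joint ranges: [-176.03, 176.03], [-82.01, 121.73], [-58.28, 71.71], [-173.87, 95.51], [-174.79, -0.11], [-173.66, 173.66]. Speed limits (degrees/s): [136.94, 136.94, 172.46, 180, 180, 180].

### API

Orientations are given as [roll, pitch, yaw] about the fixed x, y, z axes, in that order (R = Rz(yaw) Ry(pitch) Rx(roll)).
In Python, from plant import ctrl gives the robot as it stands.
- The arm moves only by the tool apply_moves, never from a script. Its argument "commands" is a list of rows, each a list of 3 entries, a list of its own where there are three numbers: the shift along the world's x, y, z in cm, then the turn about the world's z in rad, then the closure, from 0 (fully open) to 1 (shut). In form: [[[x, y, z], turn, jaw], ...]. A call has 1 to 20 rows; each row is the pose to reach, as a shift and turn from the pose commanded when the call began; what a row does not reach only later rows make up. A row lasts 1/12 s, in which the tool goes at most 41.7 mm and 7.16 degrees, less where a joint would pass 70% of its speed; a pose out of reach is approached as far as the arm can. A call with a gripper value outside its range is refused whole. The fingers move at their own pace and stop on an object; the grip force is fixed at half the most. Time passes only in rows, so rows that repeat a pose let the fingers close. It gives the time, the measured TCP pose, the force, the opening and the grip force at its end, in the units of the state.
- ctrl.get_obs(): the state, without advancing time (a new reading comes with each control period).
- ctrl.snapshot(name): name is "scene" or "top"; returns a dict with "img" (400x640x3 uint8, red, green, blue), "fx", "fy", "cx", "cy" (pixels), "T" (4x4, takes a point from camera to world coordinates). Camera axes: x right, y up, looking along -z (the intrinsics and any distortion apply to the point x, -y, -z); pixel columns grow to the right and rows downward; lengths in m; the calibration is good to about 2 mm. A picture is of the moment at which its call begins. There is no depth.
- ctrl.close_job(): hands the job in; it is judged then, once.
Trained networks look in a picture, given as the dict that the camera call returned (one of the last four; its "shot" number tells which), for a name from the list of things; names that differ only in an ending like _2 or _b are one class to them, and where a whole thing is asked for, a point or a joint stands for the part that bears it (a point fixed in the world has none). Each returns a list of dicts, best first, with "score" (0 to 1); they miss things now and then, are a little off and sometimes report something else, mostly with a low value. They report only what shows in the picture. A call takes as long as a camera call.
- ctrl.search_frame(picture, target): "at" ([column, row] in pixels, amid what is visible of it).
- ctrl.spot_point(picture, target): "at" ([column, row] in pixels: a listed point, or the origin of a listed thing).
The state is a dict: "clock": time; "joint_pos": joint angles; "qvel": joint speeds; "tau": joint torques, N m; "tool_pos": TCP position; "orientation": TCP orientation; "force": force on the tool from outside, world axes, zero at the start; "moment": the same for the moment, N m; "opening": finger opening in m; "gripper_force": force on a finger pad.
Only numpy, scipy, OpenCV 4.12 (cv2) and the standard library are available. Lean on these libraries where they do the work, as an engineer would, in place of code of your own. Each camera call takes 0.05 s, during which the arm holds its last target. There are 200 camera calls.

## Working session

There is one attempt and no reset: what is moved stays moved. The work goes in short steps, Python scripts to look and compute and a tool call to move; the robot and the scene stay as the last step left them, time stands still between calls to the robot, and variables do not carry over. Pictures are saved under pics/ and viewed, at most 10 in all, crops included, and the job is handed in when it is done.

Besides the shell and the picture viewer there is one more tool, called by a JSON object that holds its "op" and its "data". apply_moves: Moves the arm, as the interface text tells. Its arguments: {"type":"object","properties":{"commands":{"type":"array"}},"required":["commands"]}

```bash
mkdir -p pics; ls; cat > h.py <<'E'
import numpy as np,cv2
from plant import ctrl
def ray(p,uv):
    T=np.array(p["T"]); d=np.array([(uv[0]-p["cx"])/p["fx"],-(uv[1]-p["cy"])/p["fy"],-1.])
    return T[:3,3],T[:3,:3]@d
def atz(p,uv,z):
    o,d=ray(p,uv); return o+d*(z-o[2])/d[2]
def proj(p,X):
    T=np.array(p["T"]); c=T[:3,:3].T@(np.array(X)-T[:3,3])
    return np.array([p["cx"]+p["fx"]*c[0]/-c[2],p["cy"]-p["fy"]*c[1]/-c[2]])
E
python3 - <<'E'
from h import *
o=ctrl.get_obs();print(o["tool_pos"],o["orientation"],o["opening"],ctrl.nose_length,o["clock"])
Z=dict(rack=0,thumbscrew_grip=.113,tube_a_top=.084,tube_b_top=.084,tube_c_top=.084,glass=0,bottle=0,vial=0)
for n in("scene","top"):
    p=ctrl.snapshot(n); cv2.imwrite(f"pics/{n}0.png",p["img"][:,:,::-1]); print(n,{k:v for k,v in p.items() if k not in("img","T")},np.round(p["T"],3).tolist())
    for k,z in Z.items():
        for r in ctrl.spot_point(p,k)[:3]: print(k,round(r["score"],2),np.round(r["at"],1),np.round(atz(p,r["at"],z),4))
E
```

```text
pics
[ 0.2355682  -0.63205792  0.24262228] [ 1.79904800e+02 -7.45421976e-03 -1.59565619e+02] 0.0881408778125694 0.017 0.0
scene {'fx': 403.8065365225891, 'fy': 403.8065365225891, 'cx': 317.47462808698606, 'cy': 204.41417985572164, 'shot': 1} [[-0.63, 0.468, -0.62, -0.225], [-0.777, -0.364, 0.514, 0.553], [0.015, 0.805, 0.593, 0.788], [0.0, 0.0, 0.0, 1.0]]
rack 0.82 [293.4 227. ] [0.5535 0.0015 0.    ]
thumbscrew_grip 0.67 [266.  210.6] [0.5453 0.0981 0.113 ]
thumbscrew_grip 0.16 [298.7 254.5] [0.3503 0.132  0.113 ]
tube_a_top 0.55 [299.1 202.8] [ 0.5505 -0.0192  0.084 ]
tube_b_top 0.72 [311.9 196.9] [ 0.5509 -0.0678  0.084 ]
tube_c_top 0.48 [290.1 211.1] [0.534  0.0254 0.084 ]
tube_c_top 0.43 [188.2 270.4] [0.4939 0.3545 0.084 ]
glass 0.73 [382.8 173.5] [ 0.6003 -0.4414  0.    ]
glass 0.65 [291.7 227.9] [0.5532 0.0081 0.    ]
bottle 0.57 [188.5 270.8] [0.5778 0.3308 0.    ]
top {'fx': 453.8134454022875, 'fy': 453.8134454022875, 'cx': 327.2933058560666, 'cy': 199.5012338784341, 'shot': 2} [[-0.025, 0.993, -0.112, 0.302], [-1.0, -0.026, -0.004, -0.026], [-0.007, 0.112, 0.994, 1.61], [0.0, 0.0, 0.0, 1.0]]
rack 0.71 [314.1 185. ] [0.5379 0.0274 0.    ]
thumbscrew_grip 0.5 [290.3 181.1] [0.5366 0.1027 0.113 ]
tube_a_top 0.3 [303.7 210.6] [0.4393 0.0616 0.084 ]
tube_a_top 0.23 [338.3 209.2] [ 0.441  -0.0553  0.084 ]
tube_b_top 0.58 [338.6 176.5] [ 0.5526 -0.0594  0.084 ]
tube_c_top 0.56 [312.4 181.4] [0.5381 0.0301 0.084 ]
glass 0.77 [438.4 166.4] [ 0.5937 -0.4206  0.    ]
bottle 0.5 [388.  236.3] [ 0.348  -0.2298  0.    ]
bottle 0.47 [340.3 178.4] [ 0.5594 -0.0672  0.    ]
vial 0.63 [430.1 215. ] [ 0.4196 -0.3821  0.    ]
```

```bash
python3 - <<'E'
import cv2
a=cv2.imread("pics/scene0.png")[130:290,200:410]; cv2.imwrite("pics/s0c.png",cv2.resize(a,None,fx=3.7,fy=3.7,interpolation=2))
a=cv2.imread("pics/top0.png")[130:260,250:460]; cv2.imwrite("pics/t0c.png",cv2.resize(a,None,fx=3.8,fy=3.8,interpolation=2))
E
```

```text
(no output)
```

View pics/s0c.png

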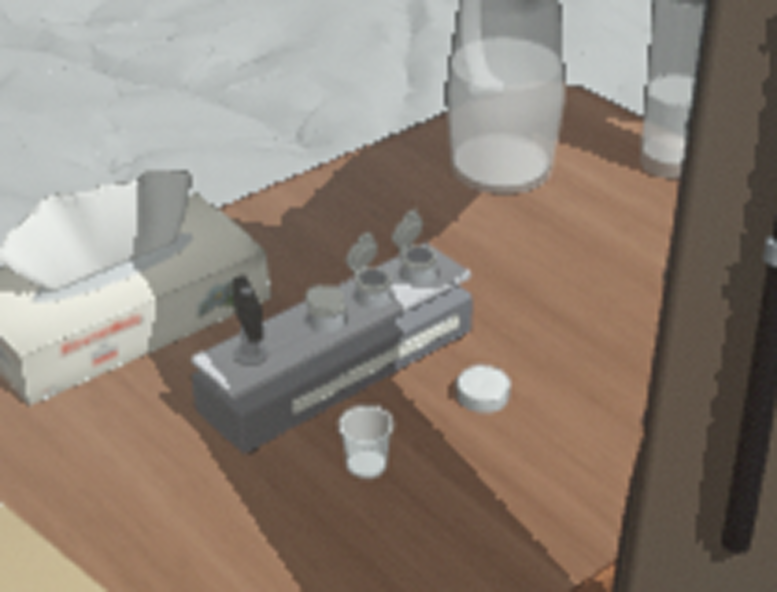

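View pics/t0c.png

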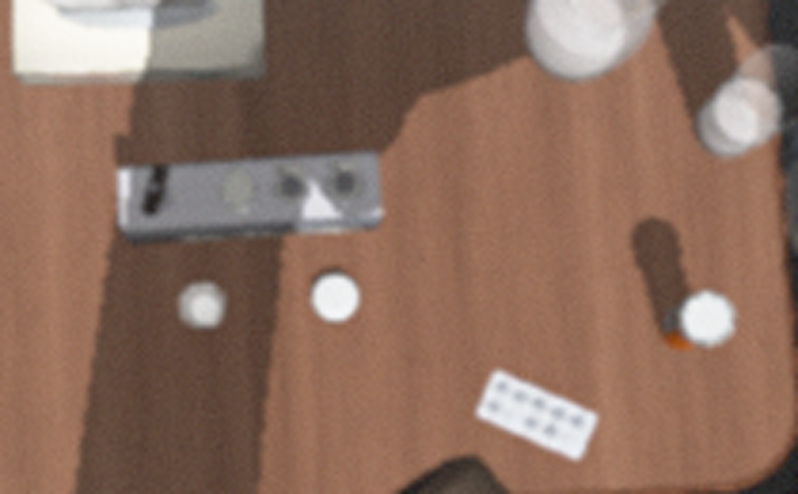

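View pics/scene0.png

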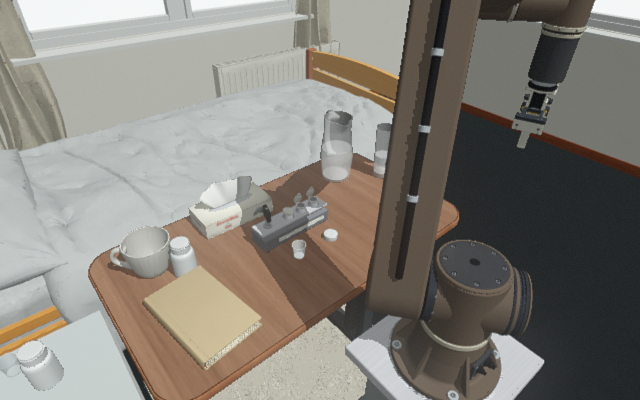

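The rack has cap a shut, while b and c stand open (scene crop about 362,250 and 408,230). The wing is at 248,310, with a tissue box behind it on the far left. In the top crop the rack corners are near (118,168), (378,153), (383,228) and (127,240). Next I fit the rack pose and overlay it.

```bash
cat > fit.py <<'E'
from h import *
from scipy.optimize import least_squares
L=dict(thumbscrew_grip=[0,.082,.113],tube_a_top=[0,.010,.084],tube_b_top=[0,-.038,.084],tube_c_top=[0,-.086,.084],rack=[0,0,0])
def w(q,l): c,s=np.cos(q[2]),np.sin(q[2]); return np.array([q[0]+c*l[0]-s*l[1],q[1]+s*l[0]+c*l[1],l[2]])
E
python3 - <<'E'
from fit import *
P=[ctrl.snapshot(n) for n in("scene","top")]
q0=[.546,.020,.06]; M=[]
for i,p in enumerate(P):
    for k in("thumbscrew_grip","tube_a_top","rack"):
        for r in ctrl.spot_point(p,k):
            c=[j for j in L if j[:4]==k[:4]]; e=[np.linalg.norm(proj(p,w(q0,L[j]))-r["at"]) for j in c]
            j=int(np.argmin(e)); 
            if e[j]<8: M.append((i,c[j],r["at"]))
    
f=lambda q,I=(0,1):np.concatenate([proj(P[i],w(q,L[k]))-a for i,k,a in M if i in I])
for I in((0,),(1,),(0,1)):
    s=least_squares(f,q0,loss="soft_l1",args=(I,)); print(I,s.x.round(4))
for (i,k,a),e in zip(M,f(s.x).reshape(-1,2)): print(i,k,np.round(a,1),e.round(1))
q=s.x; out=[]
for p,(x0,x1,y0,y1) in zip(P,((245,335,180,252),(275,360,160,202))):
    S=8.5; im=cv2.resize(p["img"][y0:y1,x0:x1,::-1],None,fx=S,fy=S,interpolation=cv2.INTER_CUBIC); T=lambda X:tuple(int(v) for v in ((proj(p,X)-[x0,y0]+.5)*S))
    for z,hx,col in((.044,.034,(0,255,0)),(0.,.034,(255,0,0))):
        c=[T(w(q,[a*hx,b*.118,z])) for a,b in((1,1),(1,-1),(-1,-1),(-1,1))]
        cv2.polylines(im,[np.array(c)],True,col,1)
    for k in L: cv2.drawMarker(im,T(w(q,L[k])),(0,0,255),0,12)
    out.append(im); print(im.shape)
    cv2.imwrite(f"pics/ov{len(out)}.png",im[:600,:800])
E
```

```text
(0,) [0.5511 0.0166 0.0568]
(1,) [0.5473 0.0198 0.1752]
(0, 1) [0.5474 0.0189 0.1164]
0 thumbscrew_grip [265.4 210.9] [1.4 1.3]
0 tube_b_top [298.9 202.7] [-0.2 -0.1]
0 rack [290.4 226.7] [-0.5  3.6]
1 thumbscrew_grip [293.3 181.3] [-2.3 -0.6]
1 tube_b_top [326.9 174.3] [-0.2  2.7]
1 tube_a_top [311.8 182.5] [ 0.9 -3.5]
1 rack [313.9 183.2] [ 2.5 -0.9]
(612, 765, 3)
(357, 722, 3)
```

View pics/ov1.png

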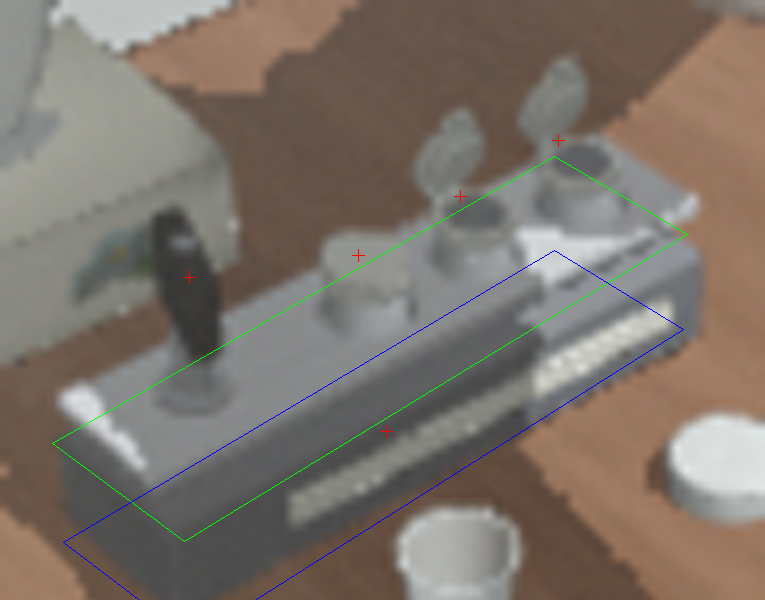

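View pics/ov2.png

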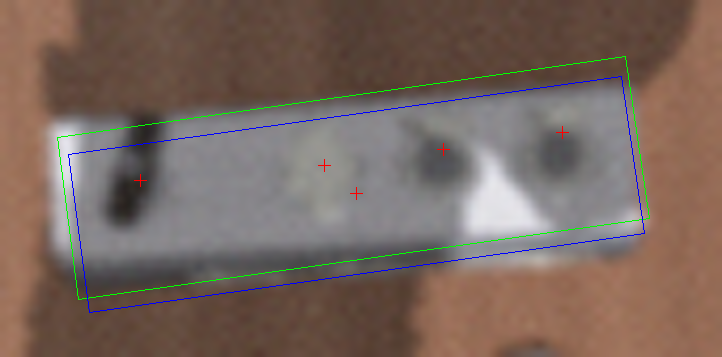

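```bash
cat > run.py <<'E'
from fit import *
P=[ctrl.snapshot(n) for n in("scene","top")]
O=([245,180],[275,160])
M=[(0,[0,-.038,.08],(480,212)),(0,[0,-.086,.08],(585,160)),(0,[0,.010,.084],(367,252)),
(1,[0,-.038,.08],(440,163)),(1,[0,-.086,.08],(556,155)),(1,[0,.010,.084],(318,167)),(1,[0,.082,.113],(135,170)),(0,[0,.082,.113],(189,275))]
pix=lambda i,a:np.array(a)/8.5+O[i]-.5
f=lambda q,I=(0,1):np.concatenate([proj(P[i],w(q,l))-pix(i,a) for i,l,a in M if i in I])
for I in((0,),(1,),(0,1)):
    s=least_squares(f,[.55,.02,.04],loss="soft_l1",args=(I,)); print(I,s.x.round(4))
q=s.x; print(f(q).reshape(-1,2).round(1).tolist())
ims=[]
for p,(x0,x1,y0,y1) in zip(P,((245,335,180,252),(275,360,160,202))):
    S=5.5; im=cv2.resize(p["img"][y0:y1,x0:x1,::-1],None,fx=S,fy=S,interpolation=cv2.INTER_CUBIC); T=lambda X:tuple(int(v) for v in ((proj(p,X)-[x0,y0]+.5)*S))
    for z in(.044,0.):
        cv2.polylines(im,[np.array([T(w(q,[a*.034,b*.118,z])) for a,b in((1,1),(1,-1),(-1,-1),(-1,1))])],True,(0,255,0),1)
    for y in(-.038,-.086):
      for th in(.9,1.4):
        cv2.line(im,T(w(q,[.0165,y,.08])),T(w(q,[.0165-.0365*np.cos(th),y,.08+.0365*np.sin(th)])),(0,0,255) if th<1 else (255,0,0),1)
    for v in(2.4,2.6,2.8,3.0):
      if p is P[1]: d=.022*np.array([np.cos(v),np.sin(v)]); cv2.line(im,T(w(q,[d[0],.082+d[1],.124])),T(w(q,[-d[0],.082-d[1],.124])),(0,255-int((v-2.4)*400),255),1)
    ims.append(cv2.copyMakeBorder(im,0,0,0,495-im.shape[1],0))
cv2.imwrite("pics/ov3.png",np.vstack(ims)[:,:]) ; print(np.vstack(ims).shape)
for k in L: print(k,w(q,L[k]).round(4))
# box corners
print(atz(P[1],(319,150),.08),atz(P[1],(319,150),.0))
E
python3 run.py; python3 -c "
import cv2;a=cv2.imread('pics/ov3.png');cv2.imwrite('pics/ov3.png',a[:600,:800] if a.shape[0]<=600 else cv2.resize(a,None,fx=600/a.shape[0],fy=600/a.shape[0]))"
```

```text
(0,) [0.5439 0.0164 0.036 ]
(1,) [0.5456 0.0212 0.0406]
(0, 1) [0.5444 0.0185 0.0405]
[[-0.9, 0.1], [-0.9, 0.2], [-0.5, 0.7], [0.7, 0.2], [1.1, 0.3], [0.9, 0.5], [0.6, 0.2], [-0.6, -0.2]]
(627, 495, 3)
thumbscrew_grip [0.5411 0.1004 0.113 ]
tube_a_top [0.544  0.0285 0.084 ]
tube_b_top [ 0.546  -0.0195  0.084 ]
tube_c_top [ 0.5479 -0.0674  0.084 ]
rack [0.5444 0.0185 0.    ]
[0.64714279 0.00524837 0.08      ] [0.66517539 0.00686854 0.        ]
```

View pics/ov3.png

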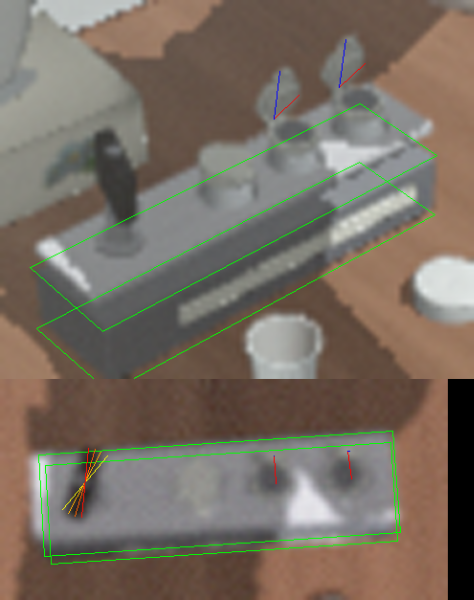

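The overlay agrees with the rack to about 1 px. The caps stand near 1.3 rad and the wing is at about 2.85 rad. I now move behind caps b and c with the fingers spaced to push both at once.

{"op": "apply_moves", "data": {"commands": [[[3.5,6,0],-0.1,0.69],[[7,12,0],-0.2,0.69],[[10.5,18,0],-0.316,0.69],[[14,24,0],-0.316,0.69],[[17.5,30,0],-0.316,0.69],[[21,36,0],-0.316,0.69],[[24.5,42,0],-0.316,0.69],[[28,48,0],-0.316,0.69],[[32,54,0],-0.316,0.69],[[35.7,59,0],-0.316,0.69],[[35.7,59,0],-0.316,0.69],[[35.7,59,0],-0.316,0.69],[[35.7,59,0],-0.316,0.69],[[35.7,59,0],-0.316,0.69],[[35.7,59,0],-0.316,0.69],[[35.7,59,0],-0.316,0.69],[[35.7,59,0],-0.316,0.69],[[35.7,59,0],-0.316,0.69],[[35.7,59,0],-0.316,0.69],[[35.7,59,0],-0.316,0.69]]}}

```text
clock: 3.07
tool_pos: [0.5924, -0.0426, 0.2434]
orientation: [-180.0, -0.0, -177.6]
force: [-0.1, 0.3, 0.4]
opening: 0.0268
gripper_force: 0.0
```

{"op": "apply_moves", "data": {"commands": [[[0,0,-3],0,0.69],[[0,0,-6],0,0.69],[[0,0,-9],0,0.69],[[0,0,-11.5],0,0.69],[[0,0,-12.8],0,0.69],[[0,0,-12.8],0,0.69],[[-0.6,0,-12.8],0,0.69],[[-1.2,0,-12.8],0,0.69],[[-1.8,0,-12.8],0,0.69],[[-2.4,0,-12.8],0,0.69],[[-3,-0.1,-12.8],0,0.69],[[-3.6,-0.1,-12.8],0,0.69],[[-4.2,-0.1,-12.8],0,0.69],[[-4.8,-0.2,-12.8],0,0.69],[[-4.8,-0.2,-12.8],0,0.69],[[-4.8,-0.2,-12.8],0,0.69]]}}

```text
clock: 4.4
tool_pos: [0.5437, -0.0443, 0.1154]
orientation: [180.0, -0.1, -177.7]
force: [-0.9, 1.3, 0.7]
opening: 0.0273
gripper_force: 1.4
```

{"op": "apply_moves", "data": {"commands": [[[0,0,-0.3],0,0.69],[[0,0,-0.6],0,0.69],[[0,0,-0.9],0,0.69],[[0,0,-1.2],0,0.69],[[0,0,-1.4],0,0.69],[[0,0,-1.4],0,0.69],[[0,0,-1.4],0,0.69]]}}

```text
clock: 4.98
tool_pos: [0.5445, -0.0447, 0.1013]
orientation: [-180.0, -0.0, -177.7]
force: [-2.7, 0.0, 2.1]
opening: 0.0271
gripper_force: 1.6
```

{"op": "apply_moves", "data": {"commands": [[[0,0,-0.1],0,0.69],[[0,0,-0.2],0,0.69],[[0,0,-0.3],0,0.69],[[0,0,-0.3],0,0.69],[[0,0,-0.3],0,0.69]]}}

```text
clock: 5.4
tool_pos: [0.5446, -0.0447, 0.101]
orientation: [-180.0, 0.0, -177.6]
force: [-12.4, 1.8, 28.5]
opening: 0.0272
gripper_force: 14.0
```

{"op": "apply_moves", "data": {"commands": [[[0,0,3],0,0.69],[[0,0,7],0,0.69],[[0,0,11],0,0.69],[[0,0,14.5],0.1,0.69],[[0,3,14.5],0.2,0.43],[[0,6,14.5],0.3,0.43],[[0,9,14.5],0.4,0.43],[[0,12,14.5],0.5,0.43],[[-0.3,14.5,14.5],0.6,0.43],[[-0.3,14.5,14.5],0.75,0.43],[[-0.3,14.5,14.5],0.9,0.43],[[-0.3,14.5,14.5],1.0,0.43],[[-0.3,14.5,14.5],1.1,0.43],[[-0.3,14.5,14.5],1.2,0.43],[[-0.3,14.5,14.5],1.3,0.43],[[-0.3,14.5,14.5],1.4,0.43],[[-0.3,14.5,14.5],1.5,0.43],[[-0.3,14.5,14.5],1.6,0.43],[[-0.3,14.5,14.5],1.7,0.43],[[-0.3,14.5,14.5],1.8,0.43]]}}

```text
clock: 7.07
tool_pos: [0.5419, 0.1006, 0.2431]
orientation: [-180.0, 0.0, -74.3]
force: [0.7, -0.7, -0.4]
opening: 0.0499
gripper_force: 0.0
```

{"op": "apply_moves", "data": {"commands": [[[0,0,0],0.1,0.43],[[0,0,0],0.2,0.43],[[0,0,0],0.3,0.43],[[0,0,0],0.4,0.43],[[0,0,0],0.5,0.43],[[0,0,0],0.6,0.43],[[0,0,0],0.7,0.43],[[0,0,0],0.8,0.43],[[0,0,0],0.9,0.43],[[0,0,0],1.0,0.43],[[0,0,0],1.05,0.43],[[0,0,0],1.05,0.43],[[0,0,0],1.05,0.43]]}}

```text
clock: 8.15
tool_pos: [0.5419, 0.1006, 0.2432]
orientation: [180.0, 0.0, -14.5]
force: [0.5, -0.1, 0.3]
opening: 0.0501
gripper_force: 0.0
```

```bash
python3 - <<'E'
from h import *
o=ctrl.get_obs();print(o["joint_pos"],o["force"],o["moment"])
p=ctrl.snapshot("scene");t=ctrl.snapshot("top")
a=cv2.resize(p["img"][150:260,235:345,::-1],None,fx=5,fy=5,interpolation=2)
cv2.imwrite("pics/s1.png",a)
E
```

```text
[ 3.08823693e+01  8.92149868e+00 -1.51141980e+01 -2.80073166e-03
 -6.59680173e+01  4.46365766e+01] [ 0.4533981  -0.1009277   0.29234613] [-0.10110121  0.15095807 -0.00577488]
```

View pics/s1.png

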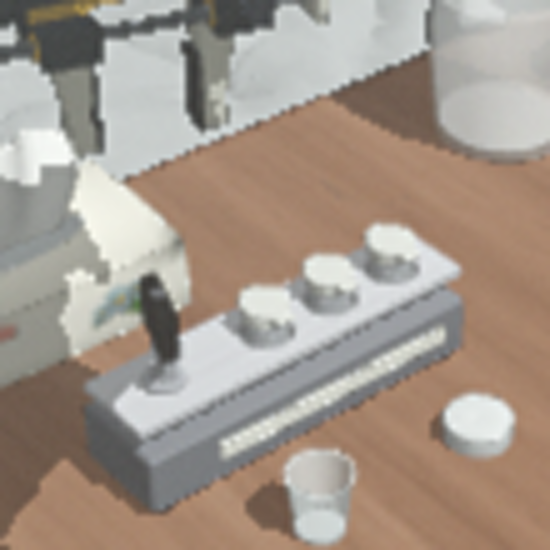

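All three caps are shut. The tissue in the box behind needs a clearance check against the gripper body (z > 0.156, radius about 0.105 around the screw).

```bash
python3 - <<'E'
from h import *
t=ctrl.snapshot("top");p=ctrl.snapshot("scene")
print("top img rows: tissue near edge", [atz(t,(270,136),z).round(3) for z in(.1,.15,.2)])
print("scene tissue peaks",[[atz(p,uv,z).round(3).tolist() for z in(.1,.15,.2)] for uv in((245,177),(238,178))])
print("box front top edge",atz(t,(290,150),.09).round(3))
print([ [r["score"],np.round(atz(q,r["at"],.112),4)] for q in(t,p) for r in ctrl.spot_point(q,"thumbscrew_grip")])
a=cv2.imread("pics/top0.png")[100:200,240:340]; cv2.imwrite("pics/t1.png",cv2.resize(a,None,fx=5.5,fy=5.5,interpolation=2))
E
```

```text
top img rows: tissue near edge [array([0.696, 0.171, 0.1  ]), array([0.683, 0.164, 0.15 ]), array([0.67 , 0.158, 0.2  ])]
scene tissue peaks [[[0.747, 0.045, 0.1], [0.677, 0.082, 0.15], [0.606, 0.119, 0.2]], [[0.756, 0.066, 0.1], [0.684, 0.101, 0.15], [0.613, 0.137, 0.2]]]
box front top edge [0.648 0.104 0.09 ]
[[0.54, array([0.5377, 0.1005, 0.112 ])], [0.57, array([0.5613, 0.0926, 0.112 ])]]
```

View pics/t1.png

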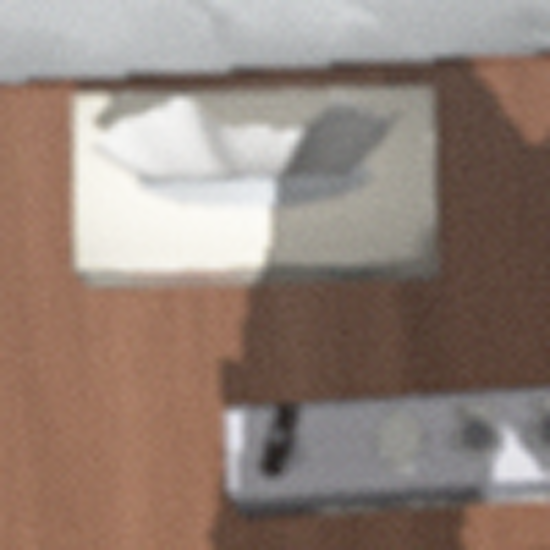

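The tissue lies at x of at least about 0.68 and the box top is low, so it is clear. I descend onto the wing and close.

{"op": "apply_moves", "data": {"commands": [[[0,0,-3],0,0.43],[[0,0,-6],0,0.43],[[0,0,-8],0,0.43],[[0,0,-10],0,0.43],[[0,0,-12],0,0.43],[[0,0,-13.1],0,0.43],[[0,0,-13.1],0,0.43],[[0,0,-13.1],0,0.43],[[0,0,-13.1],0,0.6],[[0,0,-13.1],0,0.7],[[0,0,-13.1],0,0.75],[[0,0,-13.1],0,0.8],[[0,0,-13.1],0,0.84]]}}

```text
clock: 9.53
tool_pos: [0.5419, 0.1007, 0.1131]
orientation: [-180.0, -0.0, -14.4]
force: [-0.6, 0.6, -0.1]
opening: 0.0222
gripper_force: 0.0
```

{"op": "apply_moves", "data": {"commands": [[[0,0,0],0,0.9],[[0,0,0],0,1],[[0,0,0],0,1],[[0,0,0],0,1],[[0,0,0],0,1]]}}

```text
clock: 9.95
tool_pos: [0.542, 0.101, 0.1129]
orientation: [-180.0, -0.0, -14.4]
force: [-1.4, 3.0, 2.8]
opening: 0.0123
gripper_force: 29.7
```

```bash
python3 - <<'E'
from h import *
o=ctrl.get_obs()
for k in("clock","tool_pos","orientation","force","moment","opening","gripper_force"):print(k,np.round(o[k],4))
E
```

```text
clock 9.95
tool_pos [0.542  0.101  0.1129]
orientation [-1.799554e+02 -3.140000e-02 -1.436150e+01]
force [-1.3825  3.038   2.7737]
moment [ 1.4221  0.5797 -0.0682]
opening 0.0123
gripper_force 29.7145
```

{"op": "apply_moves", "data": {"commands": [[[0,0,-0.01],-0.1,1],[[0,0,-0.02],-0.2,1],[[0,0,-0.03],-0.3,1],[[0,0,-0.04],-0.4,1],[[0,0,-0.05],-0.5,1],[[0,0,-0.06],-0.6,1],[[0,0,-0.07],-0.7,1],[[0,0,-0.08],-0.8,1],[[0,0,-0.08],-0.8,1]]}}

```text
clock: 10.7
tool_pos: [0.5417, 0.1006, 0.112]
orientation: [-180.0, 0.0, -60.5]
force: [-2.5, 3.2, 5.9]
opening: 0.0121
gripper_force: 29.9
```

```bash
cat > st.py <<'E'
from h import *
o=ctrl.get_obs()
for k in("clock","tool_pos","orientation","force","moment","opening","gripper_force"):print(k,np.round(o[k],4))
E
python3 st.py
```

```text
clock 10.7
tool_pos [0.5417 0.1006 0.112 ]
orientation [-1.79999e+02  1.70000e-03 -6.04594e+01]
force [-2.5413  3.1768  5.9444]
moment [ 1.0108  1.1054 -0.0401]
opening 0.0121
gripper_force 29.8579
```

{"op": "apply_moves", "data": {"commands": [[[0,0,-0.01],-0.1,1],[[0,0,-0.02],-0.2,1],[[0,0,-0.03],-0.3,1],[[0,0,-0.04],-0.4,1],[[0,0,-0.05],-0.5,1],[[0,0,-0.06],-0.6,1],[[0,0,-0.07],-0.7,1],[[0,0,-0.08],-0.8,1],[[0,0,-0.09],-0.9,1],[[0,0,-0.1],-1.0,1],[[0,0,-0.11],-1.1,1],[[0,0,-0.12],-1.2,1],[[0,0,-0.13],-1.3,1],[[0,0,-0.14],-1.4,1],[[0,0,-0.15],-1.5,1],[[0,0,-0.15],-1.5,1],[[0,0,-0.15],-1.5,1]]}}

```text
clock: 12.12
tool_pos: [0.5408, 0.1008, 0.1105]
orientation: [179.9, -0.1, -146.0]
force: [-6.4, 5.0, 8.5]
opening: 0.0117
gripper_force: 29.9
```

```bash
python3 st.py
```

```text
clock 12.1167
tool_pos [0.5408 0.1008 0.1105]
orientation [ 1.799467e+02 -5.600000e-02 -1.460205e+02]
force [-6.4058  5.0227  8.5095]
moment [ 2.0175  2.5339 -0.0705]
opening 0.0117
gripper_force 29.8952
```

{"op": "apply_moves", "data": {"commands": [[[-0.02,0.02,0.02],-0.1,1],[[-0.04,0.03,0.02],-0.2,1],[[-0.05,0.03,0.01],-0.3,1],[[-0.05,0.03,0],-0.36,1],[[-0.05,0.03,0],-0.4,1],[[-0.05,0.03,0],-0.4,1],[[-0.05,0.03,0],-0.4,1]]}}

```text
clock: 12.7
tool_pos: [0.5406, 0.1011, 0.1102]
orientation: [180.0, -0.1, -168.9]
force: [-3.6, 4.3, 4.4]
opening: 0.0119
gripper_force: 29.9
```

```bash
python3 st.py
```

```text
clock 12.7
tool_pos [0.5406 0.1011 0.1102]
orientation [ 1.799739e+02 -5.100000e-02 -1.689205e+02]
force [-3.5504  4.3029  4.4023]
moment [ 1.6717  1.5167 -0.1198]
opening 0.0119
gripper_force 29.8938
```

{"op": "apply_moves", "data": {"commands": [[[0,0,0],-0.03,1],[[0,0,0],-0.06,1],[[0,0,0],-0.09,1],[[0,0,0],-0.09,1],[[0,0,0],-0.09,1]]}}

```text
clock: 13.12
tool_pos: [0.5406, 0.1011, 0.1101]
orientation: [180.0, -0.1, -174.1]
force: [-2.8, 4.8, 4.1]
opening: 0.0117
gripper_force: 29.9
```

```bash
python3 st.py
```

```text
clock 13.1167
tool_pos [0.5406 0.1011 0.1101]
orientation [ 1.799739e+02 -5.080000e-02 -1.740730e+02]
force [-2.7943  4.7632  4.0959]
moment [ 1.7889  1.4622 -0.0588]
opening 0.0117
gripper_force 29.8937
```

{"op": "apply_moves", "data": {"commands": [[[0,0,0],-0.03,1],[[0,0,0],-0.06,1],[[0,0,0],-0.06,1],[[0,0,0],-0.06,1]]}}

```text
clock: 13.45
tool_pos: [0.5406, 0.1012, 0.11]
orientation: [180.0, -0.1, -177.5]
force: [-3.6, 4.3, 3.2]
opening: 0.0118
gripper_force: 29.9
```

```bash
python3 st.py
```

```text
clock 13.45
tool_pos [0.5406 0.1012 0.11  ]
orientation [ 1.799795e+02 -5.790000e-02 -1.775021e+02]
force [-3.6399  4.3354  3.2443]
moment [1.9443 1.374  0.0289]
opening 0.0118
gripper_force 29.9129
```

{"op": "apply_moves", "data": {"commands": [[[0,0,0],-0.02,1],[[0,0,0],-0.04,1],[[0,0,0],-0.04,1],[[0,0,0],-0.04,1]]}}

```text
clock: 13.78
tool_pos: [0.5406, 0.1012, 0.1101]
orientation: [180.0, -0.1, -179.7]
force: [-3.8, 5.8, 2.9]
opening: 0.012
gripper_force: 30.6
```

```bash
python3 st.py | egrep "ori|mom|for"
```

```text
orientation [ 1.799992e+02 -6.230000e-02 -1.797216e+02]
force [-3.8381  5.7584  2.8873]
moment [1.8758 1.5494 0.6915]
gripper_force 30.6174
```

{"op": "apply_moves", "data": {"commands": [[[0,0,0],-0.02,1],[[0,0,0],-0.04,1],[[0,0,0],-0.04,1],[[0,0,0],-0.04,1]]}}

```text
clock: 14.12
tool_pos: [0.5404, 0.1011, 0.11]
orientation: [-180.0, -0.1, 178.0]
force: [-4.8, 5.3, 3.1]
opening: 0.0125
gripper_force: 31.4
```

```bash
python3 st.py | egrep "ori|mom|for"
```

```text
orientation [-1.799919e+02 -7.650000e-02  1.779996e+02]
force [-4.8064  5.3485  3.1306]
moment [1.9612 1.7883 0.7391]
gripper_force 31.423
```

The moment rose to 0.7 N·m, so the screw is seated and the tool has slipped slightly past. I back off in small steps to find where the moment falls off.

{"op": "apply_moves", "data": {"commands": [[[0,0,0],0.02,1],[[0,0,0],0.02,1],[[0,0,0],0.02,1]]}}

```text
clock: 14.37
tool_pos: [0.5404, 0.1011, 0.11]
orientation: [-180.0, -0.1, 179.1]
force: [-4.2, 5.1, 4.2]
opening: 0.0122
gripper_force: 30.6
```

```bash
python3 st.py | egrep "ori|mom|open"
```

```text
orientation [-1.799968e+02 -7.730000e-02  1.791438e+02]
moment [1.9053 1.7612 0.6105]
opening 0.0122
```

{"op": "apply_moves", "data": {"commands": [[[0,0,0],0.02,1],[[0,0,0],0.02,1],[[0,0,0],0.02,1]]}}

```text
clock: 14.62
tool_pos: [0.5404, 0.1011, 0.11]
orientation: [180.0, -0.1, -179.7]
force: [-4.8, 5.2, 4.0]
opening: 0.0121
gripper_force: 30.0
```

```bash
python3 st.py | egrep "ori|mom|open"
```

```text
orientation [ 1.799932e+02 -7.570000e-02 -1.797327e+02]
moment [1.954  1.7632 0.4658]
opening 0.0121
```

{"op": "apply_moves", "data": {"commands": [[[0,0,0],0.02,1],[[0,0,0],0.02,1],[[0,0,0],0.02,1]]}}

```text
clock: 14.87
tool_pos: [0.5404, 0.1011, 0.11]
orientation: [180.0, -0.1, -178.6]
force: [-5.1, 5.4, 3.5]
opening: 0.0119
gripper_force: 29.8
```

```bash
python3 st.py | egrep "ori|mom|open"
```

```text
orientation [ 1.799866e+02 -7.880000e-02 -1.786163e+02]
moment [1.9649 1.772  0.1758]
opening 0.0119
```

{"op": "apply_moves", "data": {"commands": [[[0,0,0],0.02,1],[[0,0,0],0.02,1],[[0,0,0],0.02,1]]}}

```text
clock: 15.12
tool_pos: [0.5404, 0.1012, 0.11]
orientation: [180.0, -0.1, -177.5]
force: [-5.4, 5.4, 3.7]
opening: 0.012
gripper_force: 29.9
```

```bash
python3 st.py | egrep "ori|mom|open"
```

```text
orientation [ 1.799784e+02 -7.540000e-02 -1.774898e+02]
moment [ 1.9726  1.747  -0.0482]
opening 0.012
```

The seat is at yaw ≈ -177.8°, which agrees with the rack fit. I back off a quarter turn to about -87.8°.

{"op": "apply_moves", "data": {"commands": [[[-0.02,0.02,0.01],0.1,1],[[-0.03,0.03,0.02],0.2,1],[[-0.03,0.03,0.03],0.3,1],[[-0.03,0.03,0.04],0.4,1],[[-0.03,0.03,0.05],0.5,1],[[-0.03,0.03,0.06],0.6,1],[[-0.03,0.03,0.07],0.7,1],[[-0.03,0.03,0.08],0.8,1],[[-0.03,0.03,0.09],0.9,1],[[-0.03,0.03,0.1],1.0,1],[[-0.03,0.03,0.11],1.1,1],[[-0.03,0.03,0.12],1.2,1],[[-0.03,0.03,0.13],1.3,1],[[-0.03,0.03,0.14],1.4,1],[[-0.03,0.03,0.15],1.5,1],[[-0.03,0.03,0.157],1.57,1],[[-0.03,0.03,0.157],1.57,1],[[-0.03,0.03,0.157],1.57,1],[[-0.03,0.03,0.157],1.57,1]]}}

```text
clock: 16.7
tool_pos: [0.5411, 0.1005, 0.1117]
orientation: [180.0, -0.1, -87.8]
force: [3.4, -4.1, -1.5]
opening: 0.0122
gripper_force: 29.9
```

```bash
python3 st.py; python3 - <<'E'
from h import *
p=ctrl.snapshot("scene")
cv2.imwrite("pics/s2.png",cv2.resize(p["img"][150:260,235:345,::-1],None,fx=5,fy=5,interpolation=2))
E
```

```text
clock 16.7
tool_pos [0.5411 0.1005 0.1117]
orientation [ 1.799972e+02 -5.570000e-02 -8.778350e+01]
force [ 3.4312 -4.1063 -1.499 ]
moment [-1.6484 -1.4277 -0.0342]
opening 0.0122
gripper_force 29.9092
```

View pics/s2.png

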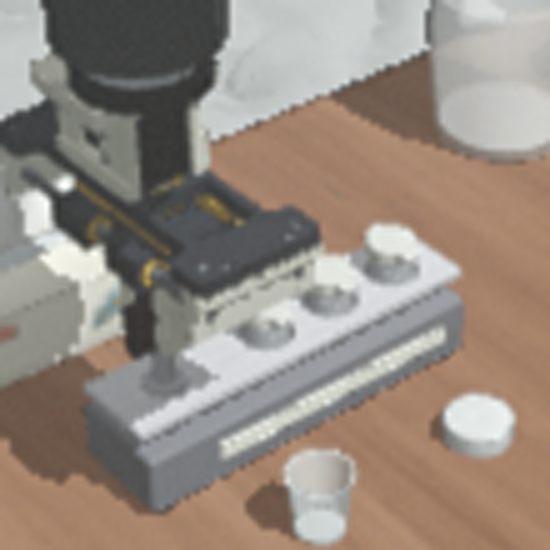

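The caps are still shut (270,325; 330,290; 390,250). The gripper holds the wing along the row above the stem (165,370), with small forces and yaw at seat + 90°. I hand in now.

```bash
python3 -c "
from plant import ctrl
print(ctrl.close_job())"
```

```text
the job is handed in; nothing more can be done
None
```

I pressed caps b and c shut (a was already shut), turned the thumbscrew clockwise until it seated, then backed it off 90° and handed the job in with the gripper still holding it, at about 17 s; no verdict came back.

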